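Restart a mis-set clamp knob on a tube mixer

ROBOT

A 7-joint arm with a two-finger parallel gripper is mounted at the origin on the work surface. World frame = base frame: x ahead of the robot, y to its left, z up, the work surface at z = 0. Lengths are in m, angles in rad, forces in N, time in s.
With the tool pointing down it reaches from about 0.4 to 0.85 m from the base axis. Payload 10.4 kg.
Tool frame: the origin (TCP) lies between the finger pads, 19 mm behind the fingertips; this is the grasp point; z points along the fingers, y is the line along which they close (so a half turn about z gives the same grasp; the last joint's range is limited). The gripper opens to 85 mm and grips with 20 to 120 N. Pads are 22 mm wide; open, the fingers measure 114 mm over their backs; the gripper's body (76 mm by 85 mm) begins 54 mm behind the grasp point. The pads swing forward as they close: fully open they stand 13 mm farther back than shut.
Start: joints at [-1.248, 0.332, -0.065, 1.46, 0.022, 1.35, -0.088], TCP at [0.212, 0.588, 0.25] pointing down, gripper open.
Joint ranges: [-2.6, 2.6], [-0.5, 2.12], [-1.47, 1.34], [0.16, 2.42], [-1.27, 4.41], [0.06, 2.06], [-2.6, 2.6]. Speed limits (rad/s): [2.22, 2.22, 2.79, 2.79, 3.14, 3.14, 3.14].

INTERFACE

Orientations are given as a unit quaternion [x, y, z, w].
In Python, from workcell import sensors, imaging, order, spotter gives the robot as it stands. The module is installed in compiled form; this text tells all that it offers.
- The arm moves only by the shell command python3 -m inch 'ROWS' [FORCE]. ROWS is JSON, a list that holds one entry, the list of rows, each a list of 7 numbers: the shift along the tool's x, y, z in m, then the turn, a rotation vector about the tool's x, y, z in rad, then the closure, from -1 (fully open) to 1 (shut). In form: [[[x, y, z, ax, ay, az, hand], ...]]. A call has 1 to 10 rows; each row is the pose to reach, as a shift and turn from the pose commanded when the call began, along the tool's axes at that moment; what a row does not reach only later rows make up. A row lasts 1/10 s, in which the tool goes at most 50 mm and 8.59 degrees, less where a joint would pass 70% of its speed; a pose out of reach is approached as far as the arm can. A call with a gripper value outside its range is refused whole. The fingers move at their own pace and stop on an object; FORCE is the grip in N (left out, the last holds). Time passes only in rows, so rows that repeat a pose let the fingers close. It gives the time, the measured TCP pose, the force, the opening and the grip force at its end, in the units of the state.
- sensors.get_obs(): the state, without advancing time (a new reading comes with each control period).
- imaging.camera(name): name is "scene" or "top" or "wrist"; returns the picture (384x512x3 uint8, blue, green, red); there is no depth.
- imaging.calibration(name): a dict with "mtx" (3x3 intrinsics, pixels), "R" (3x3) and "t" (3): a world point X has camera coordinates R X + t; the wrist camera has in their place "tool_from_camera" (4x4, takes a point from camera to tool coordinates, whose origin is the TCP and whose axes are the flange's). Camera axes: x right, y down, z forward; pixel columns grow to the right and rows downward; lengths in m; the calibration is good to about 2 mm. A picture is of the moment at which its call begins: read the wrist's pose just before it. calibration takes no time and is no camera call.
- order.hand_in(): hands the job in; it is judged then, once.
Trained networks look in the newest picture that a camera, given by its name, has taken for a name from the list of things; names that differ only in an ending like _2 or _b are one class to them, and where a whole thing is asked for, a point or a joint stands for the part that bears it (a point fixed in the world has none). Each returns a list of dicts, best first, with "conf" (0 to 1); they miss things now and then, are a little off and sometimes report something else, mostly with a low value. They report only what shows in the picture. A call takes as long as a camera call. They do not tell look-alikes from the thing itself.
- spotter.look_for(label, camera): "pixel" ([column, row] in pixels, amid what is visible of it).
The state is a dict: "clock": time; "joint_pos": joint angles; "joint_velocities": joint speeds; "tau": joint torques, N m; "position": TCP position; "ee_rot": TCP orientation; "ft_force": force on the tool from outside, world axes, zero at the start; "torque": the same for the moment, N m; "grip_width": opening from 0.0 (shut) to 1.0 (fully open); "grasp_force": force on a finger pad.
Only numpy, scipy, OpenCV 4.12 (cv2) and the standard library are available. Lean on these libraries where they do the work, as an engineer would, in place of code of your own. Each camera call takes 0.05 s, during which the arm holds its last target. There are 200 camera calls.

TASK

The black clamp knob on the tube mixer was set down without catching its thread: turn it gently backwards (counter-clockwise), pressing lightly, until it drops over the thread start, then turn it forwards (clockwise) until it is fully home and keeps the spring disc clamped down, and let it go. Then flip the mixer's toggle switch on. Do not force the thread or shove the disc down by hand, and leave everything else where it lies.

Things in the scene. Friction and masses are not known exactly. Their poses are not given: they have to be found in the camera images.
- knob: Black plastic clamp knob, 120 g, 61 mm tall, standing upright on the mixer's neck. Origin: centre of its underside (the rim), z up along its axis. Its hollow skirt is 55 mm across, open below, 26 mm deep, 46 mm inner diameter, under a 56 mm lid (26 to 30 mm up). Inside the rim four lugs point inwards, on its own x and y axes: 5 mm wide, 1 to 5 mm up, tips on a 34.4 mm circle.
- knob_grip (a point): Middle of the knob's bar grip, on its axis 52 mm above the knob's origin: the TCP height for pinching it from above. The bar stands on the lid, 52 mm long (own x) by 12 mm wide (own y, pinch here), 30 to 61 mm above the origin. All turns here are seen from above.
- mixer: White tube mixer fixed to the bench: housing 240 x 180 mm, 49 mm high; on it an aluminium drum with tubes, under a round white disc (140 mm across), with the threaded neck upright in the middle (hidden by the knob). Origin on the bench under the neck's axis; the housing reaches 90 mm to its +x, +y and -y and 150 mm to its -x, where the switch is.
- neck_foot (a point): On the neck's axis, level with the relaxed disc's top, 98 mm above the bench; axes are the housing's. Neck 32 mm diameter, coned at its top 22 mm up. Four right-handed ribs 90 degrees apart, out to 44 mm; their angle varies, untold. Each covers 54 degrees, top level 10.2 mm up; going counter-clockwise the underside is level (2 mm up) for 17 degrees, then climbs to 6.2 mm.
- neck_top (a point): Top of the neck on its axis, 22 mm above neck_foot. At each rib's low (clockwise) end a stop wall, 7 degrees wide, up to 14.2 mm above neck_foot; between a rib's counter-clockwise end and the next stop wall a 29 degree gap, where a lug (15 degrees wide) drops through. 0.6 N m means it is home; over 70 N (about 1 N m) on the mixer forces the thread, before the drop over 35 N.
- disc_top (a point): Centre of the disc's top, moves with it. The knob starts with its lugs on the ribs, rim 9.2 mm above neck_foot. Clockwise it jams on the stop walls; 5 to 55 degrees counter-clockwise its lugs reach the gaps and, pressed lightly (3 N) or let go, it drops until its rim is on the disc. Then 50 to 75 degrees clockwise draws knob and disc 3 mm down to the stop walls, where it holds.
- disc (a joint): How far the spring-loaded disc is pressed down, m: 0 relaxed, 0.003 clamped, 0.007 end of travel. The spring takes 6 N to begin to move and 1.5 N more per mm; more than 5 mm would crush the tubes.
- switch (a joint): Toggle switch of the mixer, rad: 0 off (leans to the mixer's -y), 1.0 on (leans to its +y). It turns about an axis along the mixer's x and stays where it is left.
- switch_tip (a point): Centre of the switch's black ball knob (26 mm diameter), at the end of a 45 mm steel stick (10 mm thick); pivot 71 mm above the bench, 115 mm to the mixer's -x from its origin, tip 110 mm up at either end, 22 mm to either side of the pivot in y. It stands on a grey block 50 mm (mixer's x) by 70 mm (y), 74 mm above the bench. About 1.5 N at the ball moves it.
- tray: Low steel instrument tray fixed to the bench, 180 x 160 mm, walls 22 mm high and 4 mm thick; origin under its centre. Not needed.
- forceps: Steel forceps, 110 mm, lying in the tray. Leave alone.
- vial: Small amber vial, 26 mm across, 35 mm tall, in the tray. Leave alone.
- waste_pot: Yellow pot with red lid, 96 mm across, 120 mm tall, left or right. Leave alone.
- rack: Green tube rack, 85 x 200 mm, 81 mm tall with tubes, on the far side. Leave alone.
- tip_box: White closed box, 90 x 120 x 50 mm, left or right. Leave alone.
- beaker: Clear beaker, 68 mm across, 80 mm tall, on the left. Leave alone.
- marker: Black marker pen, 130 mm, lying on the right. Leave alone.
Not all that is in view belongs to the job. What is shaped like the knob but green is not meant.

How it is judged:
On the way, in this order (a step that is already met when the one before it is completed fails the run):
1. the knob has dropped over the thread start, with the disc still up (horizontal distance between knob and neck_foot below 0.004 m and angle between knob's own z axis and vertical below 0.06 rad and z of knob in the frame of neck_foot below 0.002 m and value of joint disc below 0.0018 m), for 0.1 s.
2. the knob is home and let go: it keeps the disc down by itself, with the switch still off (horizontal distance between knob and neck_foot below 0.004 m and angle between knob's own z axis and vertical below 0.06 rad and value of joint disc above 0.0022 m and z of knob in the frame of neck_foot below -0.0018 m and contact force between knob and the fingers below 0.1 N and value of joint switch below 0.3 rad), for 0.2 s.
At the end, for the whole second after the job is handed in: The knob is on the neck (axis within 4 mm, upright within 3.4 degrees), screwed down so that the disc stays pressed more than 2.2 mm down and the knob's underside is more than 1.8 mm below the neck_foot point; the knob is let go and at rest, and the switch is on (above 0.8 rad) (horizontal distance between knob and neck_foot below 0.004 m and angle between knob's own z axis and vertical below 0.06 rad and value of joint disc above 0.0022 m and z of knob in the frame of neck_foot below -0.0018 m and contact force between knob and the fingers below 0.1 N and value of joint switch above 0.8 rad and linear speed of knob below 0.01 m/s and angular speed of knob below 0.05 rad/s); the robot touches nothing.
It fails at once if the thread is forced: more than 70 N between knob and mixer (contact force between knob and mixer above 70 N).
It fails at once if the knob is pressed or wrenched hard on top of the thread: more than 35 N between knob and mixer before it has dropped (z of knob in the frame of neck_foot above 0.006 m and contact force between knob and mixer above 35 N).
It fails at once if the disc is shoved more than 5 mm down (value of joint disc above 0.005 m).
It fails at once if something else on the bench or in the tray is moved more than 25 mm (distance of any of forceps, vial, waste_pot, rack, tip_box, beaker, marker from where it was at the start of the episode above 0.025 m).
It also fails if it takes over 61 s, if anything falls off the work surface, if the arm or the gripper's body presses on something with over 40 N, if the wrist force passes 120 N, or if a joint passes its speed limit or range.

## Working session

There is one attempt and no reset: what is moved stays moved. The work goes in short steps, Python scripts to look and compute and a shell command to move; the robot and the scene stay as the last step left them, time stands still between calls to the robot, and variables do not carry over. Pictures are saved under pics/ and viewed, at most 10 in all, crops included, and the job is handed in when it is done.

```bash
mkdir -p pics; cat > h.py <<'E'
import numpy as np, cv2
from workcell import sensors, imaging, order, spotter
def ray(cam,px):
    c=imaging.calibration(cam); K,R,t=[np.array(c[k],float) for k in("mtx","R","t")]
    d=R.T@np.linalg.solve(K,[px[0],px[1],1]); return -R.T@t.ravel(),d
def atz(cam,px,z):
    o,d=ray(cam,px); return o+d*(z-o[2])/d[2]
def proj(cam,X):
    c=imaging.calibration(cam); p=np.array(c["mtx"])@(np.array(c["R"])@np.array(X)+np.array(c["t"]).ravel()); return p[:2]/p[2]
E
python3 - <<'E'
from h import *
a=imaging.camera("top"); b=imaging.camera("scene")
cv2.imwrite("pics/a.png",np.vstack([a,b])[:, :] if 0 else cv2.resize(np.hstack([a,b]),(800,300)))
cv2.imwrite("pics/top.png",a);cv2.imwrite("pics/scene.png",b)
for n in("knob","knob_grip","mixer","switch","switch_tip"):
  for c in("top","scene"):
    print(n,c,[(r["pixel"],round(r["conf"],2)) for r in spotter.look_for(n,c)][:3])
s=sensors.get_obs();print({k:np.round(s[k],3) for k in("position","ee_rot","clock","ft_force","grip_width")})
E
```

```text
knob top [([259.9, 231.1], 0.85), ([258.6, 170.7], 0.68), ([320.4, 182.1], 0.58)]
knob scene [([267.1, 183.8], 0.64), ([177.3, 203.5], 0.62), ([208.5, 164.8], 0.6)]
knob_grip top [([313.1, 138.6], 0.84), ([258.5, 232.3], 0.67), ([321.8, 179.5], 0.62)]
knob_grip scene [([231.2, 211.7], 0.74), ([212.4, 162.5], 0.73), ([269.5, 184.0], 0.65)]
mixer top [([318.7, 202.0], 0.79)]
mixer scene [([218.6, 178.6], 0.72), ([211.4, 161.4], 0.33)]
switch top []
switch scene []
switch_tip top []
switch_tip scene [([223.7, 150.1], 0.49)]
{'position': array([0.212, 0.588, 0.25 ]), 'ee_rot': array([ 0.172,  0.985,  0.   , -0.   ]), 'clock': np.float64(0.6), 'ft_force': array([-0.042,  0.504,  0.933]), 'grip_width': np.float64(1.001)}
```

View pics/top.png

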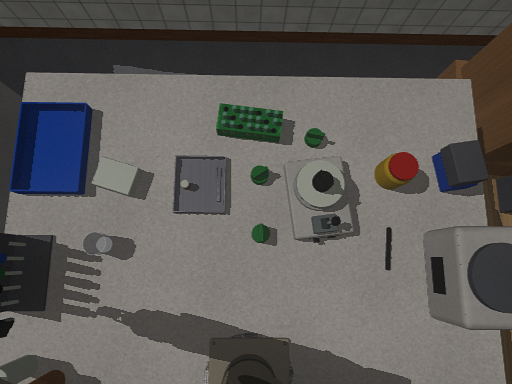

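View pics/scene.png

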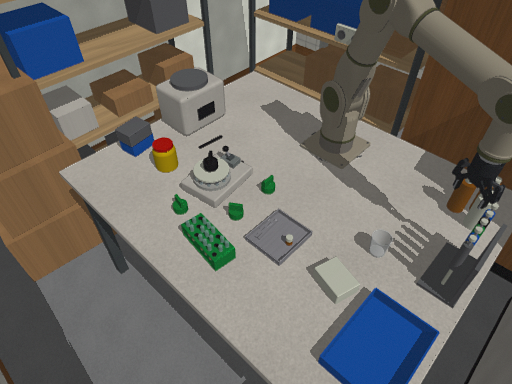

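The top picture shows four knob-shaped things: green ones at (314,138), (260,175) and (260,233), and a black one at (322,181) on the white disc. The black one is the target. The switch ball is at (335,221), leaning to -y. Next, a close crop to check the choice.

```bash
python3 - <<'E'
from h import *
a=cv2.imread("pics/top.png")[145:255,265:375]
b=cv2.imread("pics/scene.png")[130:210,170:260]
cv2.imwrite("pics/crop.png",np.hstack([cv2.resize(a,(480,480),interpolation=cv2.INTER_CUBIC),cv2.resize(b,(320,284),interpolation=cv2.INTER_CUBIC) if 0 else cv2.copyMakeBorder(cv2.resize(b,(320,284),interpolation=cv2.INTER_CUBIC),0,196,0,0,0)]))
print(atz("top",(322,181),.15),atz("top",(335,221),.11),proj("top",[0,0,0]))
o,d=ray("top",(322,181));print(o)
E
```

```text
[ 0.5539297  -0.19892758  0.15      ] [ 0.44763872 -0.24073928  0.11      ] [248.17276857 380.04467639]
[0.33761417 0.00967542 1.12427238]
```

View pics/crop.png

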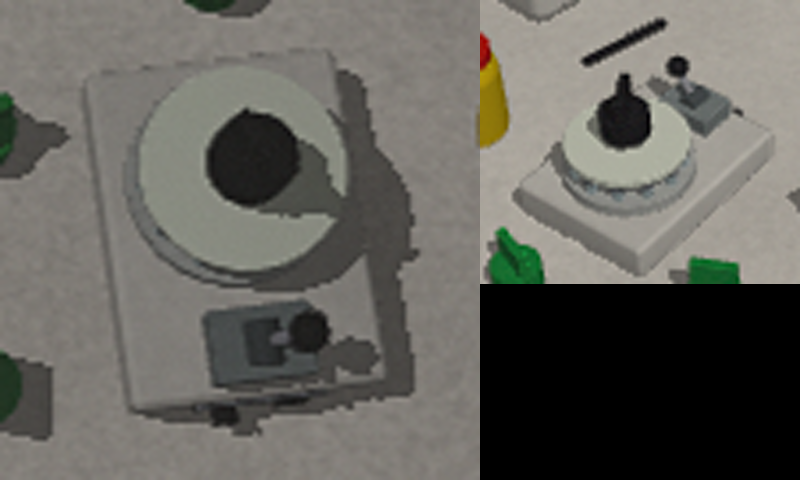

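The crop confirms it: a black knob at about (322.7,181.7) in the top picture, on the white disc, with the switch block next to it and its ball leaning to -y. I'll bring the wrist camera over it to read the bar angle.

```bash
cat >> h.py <<'E'
from scipy.spatial.transform import Rotation as Ro
def down(yaw): # tool down, tool y axis at world angle yaw
    y=np.array([np.cos(yaw),np.sin(yaw),0]);z=np.array([0,0,-1.]);return Ro.from_matrix(np.c_[np.cross(y,z),y,z])
def delta(p,yaw=None):
    s=sensors.get_obs();R=Ro.from_quat(s["ee_rot"]);v=R.inv().apply(np.array(p)-s["position"])
    y=R.as_matrix()[:,1];cy=np.arctan2(y[1],y[0])
    r=(R.inv()*down(cy if yaw is None else yaw)).as_rotvec()
    print("cur yaw deg",round(np.degrees(cy),2),"pos",np.round(s["position"],4),"delta",np.round(v,4),"rot",np.round(r,4),"clock",s["clock"],"q7",np.round(s["joint_pos"][6],2));return v,r
def wcal(s):
    c=imaging.calibration("wrist");T=np.array(c["tool_from_camera"]);W=np.eye(4);W[:3,:3]=Ro.from_quat(s["ee_rot"]).as_matrix();W[:3,3]=s["position"];return np.array(c["mtx"]),W@T
def watz(s,px,z):
    K,T=wcal(s);d=T[:3,:3]@np.linalg.solve(K,[px[0],px[1],1]);return T[:3,3]+d*(z-T[2,3])/d[2]
def wproj(s,X):
    K,T=wcal(s);p=K@(T[:3,:3].T@(np.array(X)-T[:3,3]));return p[:2]/p[2]
E
python3 - <<'E'
from h import *
c=imaging.calibration("wrist");print(np.round(c["tool_from_camera"],3),np.round(c["mtx"],1))
print(atz("top",(320.7,184),.098),atz("top",(322.7,181.7),.137),atz("top",(265+308*110/480,145+331*110/480),.11))
# housing corners at z .049 in crop px
for p in[(88,75),(330,52),(383,377),(130,405)]: print(atz("top",(265+p[0]*110/480,145+p[1]*110/480),.049))
delta([.52,-.2,.33],np.pi/2)
E
```

```text
[[ 0.001 -0.96  -0.28   0.07 ]
 [ 1.     0.001 -0.    -0.001]
 [ 0.    -0.28   0.96  -0.124]
 [ 0.     0.     0.     1.   ]] [[289.9   0.  251.9]
 [  0.  289.9 200.7]
 [  0.    0.    1. ]]
[ 0.55650592 -0.20598754  0.098     ] [ 0.55482693 -0.20361831  0.137     ] [ 0.44806285 -0.24240874  0.11      ]
[ 0.63452812 -0.10858509  0.049     ]
[ 0.65324323 -0.28082596  0.049     ]
[ 0.42360874 -0.30779832  0.049     ]
[ 0.40357101 -0.13441679  0.049     ]
cur yaw deg 70.19 pos [0.2118 0.588  0.25  ] delta [-0.557  -0.6369 -0.08  ] rot [ 1.000e-04 -0.000e+00 -3.458e-01] clock 0.6 q7 -0.09
```

```bash
python3 -m inch '[[[-0.557,-0.637,-0.08,0,0,-0.346,-1],[-0.557,-0.637,-0.08,0,0,-0.346,-1],[-0.557,-0.637,-0.08,0,0,-0.346,-1],[-0.557,-0.637,-0.08,0,0,-0.346,-1],[-0.557,-0.637,-0.08,0,0,-0.346,-1],[-0.557,-0.637,-0.08,0,0,-0.346,-1],[-0.557,-0.637,-0.08,0,0,-0.346,-1],[-0.557,-0.637,-0.08,0,0,-0.346,-1],[-0.557,-0.637,-0.08,0,0,-0.346,-1],[-0.557,-0.637,-0.08,0,0,-0.346,-1]]]' 20; python3 -c "
from h import *
delta([.53,-.205,.33],np.pi/2)"
```

```text
clock: 1.6
position: [0.3934, 0.1223, 0.2976]
ee_rot: [-0.0, 1.0, 0.001, 0.0]
ft_force: [1.0, 1.0, -0.1]
grip_width: 1.001
grasp_force: 0.0
cur yaw deg 90.01 pos [0.3934 0.1223 0.2976] delta [-0.1366 -0.3273 -0.0326] rot [0.001  0.0008 0.0002] clock 1.6 q7 1.1
```

```bash
python3 -m inch '[[[-0.137,-0.327,-0.033,0,0,0,-1],[-0.137,-0.327,-0.033,0,0,0,-1],[-0.137,-0.327,-0.033,0,0,0,-1],[-0.137,-0.327,-0.033,0,0,0,-1],[-0.137,-0.327,-0.033,0,0,0,-1],[-0.137,-0.327,-0.033,0,0,0,-1],[-0.137,-0.327,-0.033,0,0,0,-1],[-0.137,-0.327,-0.033,0,0,0,-1],[-0.137,-0.327,-0.033,0,0,0,-1],[-0.137,-0.327,-0.033,0,0,0,-1]]]'; python3 -c "
from h import *
delta([.53,-.205,.33],np.pi/2)
s=sensors.get_obs();im=imaging.camera('wrist');cv2.imwrite('pics/w1.png',im)
np.save('s1.npy',s,allow_pickle=True)
print(wproj(s,[.556,-.205,.168]),s['joint_pos'])
for n in('knob','knob_grip','switch_tip'):print(n,[(r['pixel'],round(r['conf'],2)) for r in spotter.look_for(n,'wrist')][:3])
g=im.max(2);x0,y0=wproj(s,[.556,-.205,.16]).astype(int)
c=im[y0-110:y0+110,x0-130:x0+130];c=np.clip(c.astype(float)*2.5,0,255)
cv2.imwrite('pics/w1c.png',cv2.resize(c,None,fx=3,fy=2.7)if 0 else cv2.resize(np.clip(im*1.8,0,255).astype('uint8'),(768,576)))"
```

```text
clock: 2.6
position: [0.5301, -0.2015, 0.3299]
ee_rot: [-0.001, 1.0, 0.0, -0.0]
ft_force: [-0.5, 0.3, 0.0]
grip_width: 1.0
grasp_force: 0.0
cur yaw deg 90.06 pos [ 0.5301 -0.2015  0.3299] delta [ 0.0001 -0.0035 -0.0001] rot [ 0.0007 -0.0003  0.0011] clock 2.6 q7 1.98
[249.73786502 212.42556347] [-0.39377187  0.20331566  0.80052587  1.52461497 -0.14668313  1.47595347
  1.98226804]
knob [([250.1, 203.5], 0.92), ([360.0, 213.0], 0.92), ([245.7, 279.6], 0.91)]
knob_grip [([247.2, 204.7], 0.91), ([359.4, 211.2], 0.9), ([248.7, 279.3], 0.74)]
switch_tip [([216.6, 103.0], 0.97)]
```

View pics/w1c.png

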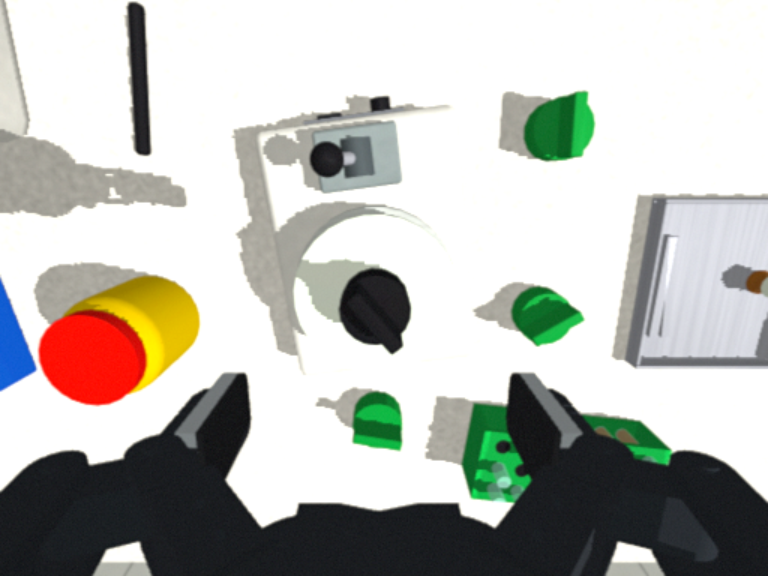

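The wrist picture (1.5x scale) shows the black knob at about (375,305), its bar running from upper left to lower right. The switch ball is at (327,158). A brightened crop should give the bar's angle.

```bash
python3 - <<'E'
from h import *
im=cv2.imread('pics/w1.png').astype(float)
c=im[170:245,215:290]; c=255*(np.clip(c/70,0,1))**.6
cv2.imwrite('pics/kc.png',cv2.resize(c.astype('uint8'),(600,600),interpolation=cv2.INTER_CUBIC))
E
```

```text
(no output)
```

View pics/kc.png

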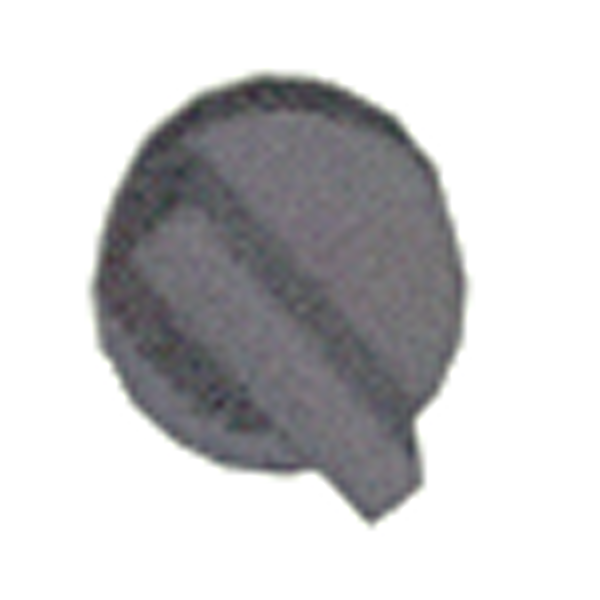

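```bash
python3 - <<'E'
from h import *
s=np.load('s1.npy',allow_pickle=True).item()
P=[watz(s,(215-.5+x/8,170-.5+y/8),.168) for x,y in[(135,245),(190,200),(420,483),(372,525)]]
P=np.array(P)[:,:2];print(P,P.mean(0))
for a,b in((0,3),(1,2),(0,1),(3,2)):
  d=P[b]-P[a];print(np.linalg.norm(d),np.degrees(np.arctan2(d[1],d[0])))
lid=watz(s,(215+282/8,170+290/8),.137);print(lid)
print('ball',watz(s,(216.6,103.),.11),watz(s,(327/1.5,158/1.5),.11))
E
```

```text
[[ 0.54273729 -0.22383437]
 [ 0.53675141 -0.21671439]
 [ 0.57540901 -0.18675175]
 [ 0.58140907 -0.19303233]] [ 0.55907669 -0.20508321]
0.049439587125018475 38.53729446861249
0.048909812348474656 37.7784581373433
0.009301881862828454 130.05426552016
0.008685990848602812 133.6914588300717
[ 0.55894651 -0.2046401   0.137     ]
ball [ 0.44583418 -0.24266362  0.11      ] [ 0.44832549 -0.24116602  0.11      ]
```

```bash
python3 -c "
from h import *
delta([.558,-.205,.23],np.radians(-51.3))"
python3 -m inch '[[[-0.028,-0.0035,0.06,0,0,1.234,-1],[-0.028,-0.0035,0.06,0,0,1.234,-1],[-0.028,-0.0035,0.06,0,0,1.234,-1],[-0.028,-0.0035,0.06,0,0,1.234,-1],[-0.028,-0.0035,0.06,0,0,1.234,-1],[-0.028,-0.0035,0.06,0,0,1.234,-1],[-0.028,-0.0035,0.06,0,0,1.234,-1],[-0.028,-0.0035,0.06,0,0,1.234,-1],[-0.028,-0.0035,0.06,0,0,1.234,-1],[-0.028,-0.0035,0.06,0,0,1.234,-1]]]'
python3 -c "
from h import *
delta([.558,-.205,.23],np.radians(-51.3))"
```

```text
cur yaw deg 90.13 pos [ 0.5302 -0.2012  0.3303] delta [-0.0277 -0.004   0.1003] rot [ 1.5000e-03 -1.2000e-03  2.4685e+00] clock 2.8 q7 1.98
clock: 3.8
position: [0.5583, -0.205, 0.2701]
ee_rot: [0.578, 0.816, 0.0, -0.0]
ft_force: [0.4, -0.3, -0.3]
grip_width: 0.999
grasp_force: 0.0
cur yaw deg 19.37 pos [ 0.5583 -0.205   0.2701] delta [ 0.0001 -0.0003  0.0401] rot [ 1.0000e-04 -1.0000e-03  1.2334e+00] clock 3.8 q7 0.87
```

```bash

python3 -m inch '[[[0,0,0.04,0,0,1.234,-1],[0,0,0.04,0,0,1.234,-1],[0,0,0.04,0,0,1.234,-1],[0,0,0.04,0,0,1.234,-1],[0,0,0.04,0,0,1.234,-1],[0,0,0.04,0,0,1.234,-1],[0,0,0.04,0,0,1.234,-1],[0,0,0.04,0,0,1.234,-1],[0,0,0.04,0,0,1.234,-1],[0,0,0.04,0,0,1.234,-1]]]'
python3 -c "
from h import *
s=sensors.get_obs();im=imaging.camera('wrist');
delta([.558,-.205,.161],np.radians(-51.3))
P=[wproj(s,[.558+a*np.cos(t)-b*np.sin(t),-.205+a*np.sin(t)+b*np.cos(t),.168]) for t in[np.radians(38.7)] for a,b in((-.026,-.006),(.026,-.006),(.026,.006),(-.026,.006))]
c=255*(np.clip(im/70.,0,1))**.6;c=c.astype('uint8')
x,y=np.mean(P,0).astype(int);print(P,x,y)
y0=max(0,min(384-150,y-75));x0=x-75
c=cv2.resize(c[y0:y0+150,x0:x0+150],(600,600),interpolation=cv2.INTER_CUBIC)
cv2.polylines(c,[((np.array(P)-[x0,y0]+.5)*4).astype(int)],True,(0,0,255),1)
cv2.imwrite('pics/k2.png',c)"
```

```text
clock: 4.8
position: [0.5582, -0.2054, 0.2299]
ee_rot: [0.943, 0.331, 0.0, -0.0]
ft_force: [-0.5, -0.9, -0.1]
grip_width: 0.998
grasp_force: 0.0
cur yaw deg -51.23 pos [ 0.5582 -0.2056  0.23  ] delta [ 0.0002 -0.0006  0.069 ] rot [-0.0004 -0.0004  0.0013] clock 4.85 q7 -0.2
[array([257.23540683, 258.65575861]), array([257.71793944, 187.18454114]), array([239.48844732, 187.16877773]), array([240.2912851 , 258.64445053])] 248 222
```

View pics/k2.png

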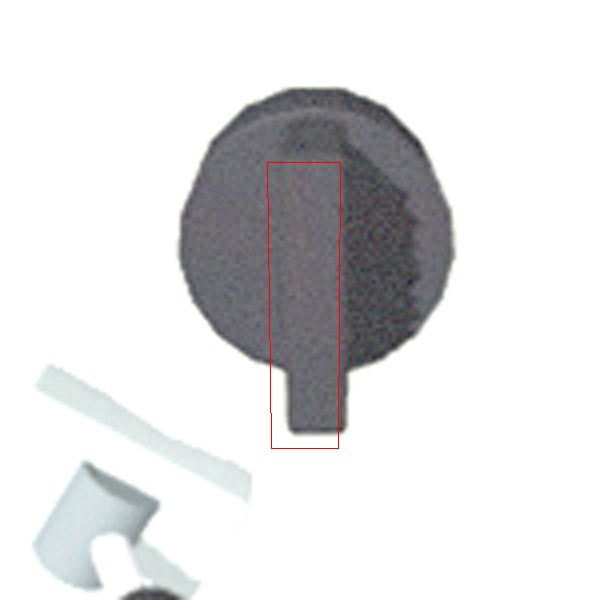

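The outline from my estimate sits about 2 mm off the bar and 1.6° short, so I'm correcting to centre (0.560,-0.205) and bar angle 40.3°. Now to descend.

```bash
python3 -c "
from h import *
delta([.560,-.205,.161],np.radians(-49.7))"
```

```text
cur yaw deg -51.23 pos [ 0.5582 -0.2056  0.23  ] delta [0.0017 0.0007 0.069 ] rot [-0.0004 -0.0004 -0.0266] clock 4.85 q7 -0.2
```

```bash

python3 -m inch '[[[0.0017,0.0007,0.02,0,0,-0.0266,-1],[0.0017,0.0007,0.04,0,0,-0.0266,-1],[0.0017,0.0007,0.055,0,0,-0.0266,-1],[0.0017,0.0007,0.063,0,0,-0.0266,-1],[0.0017,0.0007,0.069,0,0,-0.0266,-1],[0.0017,0.0007,0.069,0,0,-0.0266,0],[0.0017,0.0007,0.069,0,0,-0.0266,0.4]]]' 20
python3 -c "
from h import *
delta([.560,-.205,.161],np.radians(-49.7));print(sensors.get_obs()['ft_force'])"
```

```text
clock: 5.55
position: [0.5602, -0.2057, 0.1616]
ee_rot: [0.939, 0.343, 0.0, 0.0]
ft_force: [0.4, 0.5, 0.4]
grip_width: 0.692
grasp_force: 0.0
cur yaw deg -49.86 pos [ 0.5602 -0.2057  0.1616] delta [ 0.0003 -0.0007  0.0006] rot [ 0.0006 -0.0004 -0.0028] clock 5.55 q7 -0.14
[0.4426659  0.4739385  0.36311828]
```

Closing gently, holding the pose.

```bash

python3 -m inch '[[[0,0,0,0,0,0,0.6],[0,0,0,0,0,0,0.6],[0,0,0,0,0,0,0.7],[0,0,0,0,0,0,0.8],[0,0,0,0,0,0,0.9],[0,0,0,0,0,0,1],[0,0,0,0,0,0,1],[0,0,0,0,0,0,1]]]' 20
python3 -c "
from h import *
delta([.560,-.205,.161],np.radians(-49.7));o=sensors.get_obs();print(o['ft_force'],o['torque'])"
```

```text
clock: 6.35
position: [0.5599, -0.2054, 0.161]
ee_rot: [0.939, 0.343, 0.0, -0.0]
ft_force: [-0.7, 1.0, -0.1]
grip_width: 0.137
grasp_force: 23.4
cur yaw deg -49.87 pos [ 0.5599 -0.2054  0.161 ] delta [ 0.0004 -0.0003  0.    ] rot [-0.0003 -0.0002 -0.0029] clock 6.35 q7 -0.14
[-0.68511293  1.03132662 -0.05063896] [ 0.19728415  0.12853553 -0.02411752]
```

Gripped: an opening of 11.6 mm fits the 12 mm bar, and the side force is low. Turning CCW with a slight downward bias.

```bash

python3 -m inch '[[[0,0,0.0005,0,0,-0.03,1],[0,0,0.0005,0,0,-0.06,1],[0,0,0.001,0,0,-0.09,1],[0,0,0.001,0,0,-0.09,1]]]' 
python3 -c "
from h import *
delta([.560,-.205,.161],np.radians(-49.7));o=sensors.get_obs();print(o['ft_force'],o['torque'])"
```

```text
clock: 6.75
position: [0.5604, -0.2053, 0.1608]
ee_rot: [0.922, 0.386, 0.001, -0.0]
ft_force: [-2.8, 3.0, 7.7]
grip_width: 0.136
grasp_force: 24.7
cur yaw deg -44.56 pos [ 0.5604 -0.2053  0.1608] delta [-0.     -0.0005 -0.0002] rot [ 0.0001 -0.0015  0.0897] clock 6.75 q7 -0.06
[-2.84012998  3.00276557  7.65214747] [ 0.92066198  0.51422409 -0.07660215]
```

```bash

python3 -m inch '[[[0,0,0,0,0,-0.04,1],[0,0,0,0,0,-0.08,1],[0,0,0,0,0,-0.12,1],[0,0,0,0,0,-0.12,1]]]' 
python3 -m inch '[[[0,0,0,0,0,-0.04,1],[0,0,0,0,0,-0.08,1],[0,0,0,0,0,-0.12,1],[0,0,0,0,0,-0.12,1]]]' 
python3 -c "
from h import *
delta([.560,-.205,.161],np.radians(-49.7));o=sensors.get_obs();print(o['ft_force'],o['torque'])"
```

```text
clock: 7.15
position: [0.5605, -0.2051, 0.1608]
ee_rot: [0.897, 0.441, 0.001, -0.0]
ft_force: [-2.2, 3.7, 7.8]
grip_width: 0.135
grasp_force: 24.6
clock: 7.55
position: [0.5605, -0.2051, 0.1608]
ee_rot: [0.869, 0.494, 0.001, -0.0]
ft_force: [-1.4, 2.8, 8.5]
grip_width: 0.133
grasp_force: 24.5
cur yaw deg -30.77 pos [ 0.5605 -0.2051  0.1608] delta [-0.0002 -0.0005 -0.0002] rot [ 0.0004 -0.0018  0.3304] clock 7.55 q7 0.15
[-1.36016243  2.75722552  8.52367037] [ 0.96263671  0.28076088 -0.01290243]
```

```bash

python3 -m inch '[[[0,0,0,0,0,-0.04,1],[0,0,0,0,0,-0.08,1],[0,0,0,0,0,-0.12,1],[0,0,0,0,0,-0.12,1]]]' 
python3 -c "
from h import *
delta([.560,-.205,.161],np.radians(-49.7));o=sensors.get_obs();print(o['ft_force'],o['torque'])"
```

```text
clock: 7.95
position: [0.5605, -0.205, 0.1607]
ee_rot: [0.838, 0.545, 0.001, -0.0]
ft_force: [-0.8, 3.8, 7.6]
grip_width: 0.133
grasp_force: 24.4
cur yaw deg -23.9 pos [ 0.5605 -0.205   0.1607] delta [-0.0002 -0.0004 -0.0003] rot [ 3.000e-04 -1.700e-03  4.503e-01] clock 7.95 q7 0.25
[-0.76502155  3.84898151  7.61897441] [ 1.01814508  0.26863532 -0.05397958]
```

```bash

python3 -m inch '[[[0,0,0,0,0,-0.04,1],[0,0,0,0,0,-0.08,1],[0,0,0,0,0,-0.12,1],[0,0,0,0,0,-0.12,1]]]' 
python3 -c "
from h import *
delta([.560,-.205,.161],np.radians(-49.7));o=sensors.get_obs();print(o['ft_force'],o['torque'])"
```

```text
clock: 8.35
position: [0.5602, -0.2052, 0.1602]
ee_rot: [0.804, 0.594, 0.001, -0.0]
ft_force: [0.6, 2.2, 2.3]
grip_width: 0.138
grasp_force: 23.6
cur yaw deg -17.09 pos [ 0.5602 -0.2052  0.1602] delta [ 0.0001 -0.0003 -0.0008] rot [ 3.000e-04 -1.000e-03  5.692e-01] clock 8.35 q7 0.35
[0.59999466 2.1678596  2.33944926] [ 0.54538023 -0.03353193  0.03393181]
```

The vertical force fell away after about 33° of turn, so the lugs are in the gaps. Lowering.

```bash

python3 -m inch '[[[0,0,0.001,0,0,0,1],[0,0,0.002,0,0,0,1],[0,0,0.003,0,0,0,1],[0,0,0.003,0,0,0,1]]]' 
python3 -c "
from h import *
delta([.560,-.205,.161],np.radians(-49.7));o=sensors.get_obs();print(o['ft_force'],o['torque'])"
```

```text
clock: 8.75
position: [0.5596, -0.2051, 0.1565]
ee_rot: [0.805, 0.593, -0.0, -0.001]
ft_force: [-1.9, 4.1, 0.5]
grip_width: 0.134
grasp_force: 23.5
cur yaw deg -17.21 pos [ 0.5596 -0.2051  0.1565] delta [ 0.0002  0.0003 -0.0045] rot [-1.200e-03  1.000e-04  5.671e-01] clock 8.75 q7 0.35
[-1.92644953  4.14379699  0.48674046] [1.01207789 0.38302605 0.11099876]
```

```bash

python3 -m inch '[[[0,0,0.001,0,0,0,1],[0,0,0.002,0,0,0,1],[0,0,0.003,0,0,0,1],[0,0,0.004,0,0,0,1],[0,0,0.0045,0,0,0,1],[0,0,0.0045,0,0,0,1],[0,0,0.0045,0,0,0,1]]]' 
python3 -c "
from h import *
delta([.560,-.205,.161],np.radians(-49.7));o=sensors.get_obs();print(o['ft_force'],o['torque'])"
```

```text
clock: 9.45
position: [0.5598, -0.2055, 0.1523]
ee_rot: [0.805, 0.593, -0.0, -0.0]
ft_force: [-1.7, 2.4, -0.9]
grip_width: 0.137
grasp_force: 23.3
cur yaw deg -17.22 pos [ 0.5598 -0.2055  0.1523] delta [ 0.0005  0.0001 -0.0087] rot [-4.000e-04  1.000e-04  5.669e-01] clock 9.45 q7 0.36
[-1.68087426  2.37524378 -0.87592657] [8.03816085e-01 4.05100516e-01 9.03586260e-05]
```

It lowered 8.7 mm without resistance. I'll briefly open so it seats on the disc, then re-grip harder for the screwing.

```bash

python3 -m inch '[[[0,0,0,0,0,0,0.5],[0,0,0,0,0,0,0.5],[0,0,0,0,0,0,0.5],[0,0,0,0,0,0,0.5]]]' 
python3 -m inch '[[[0,0,0.0005,0,0,0,0.8],[0,0,0.0005,0,0,0,1],[0,0,0.0005,0,0,0,1],[0,0,0.0005,0,0,0,1],[0,0,0.0005,0,0,0,1]]]' 80
python3 -c "
from h import *
delta([.560,-.205,.161],np.radians(-49.7));o=sensors.get_obs();print(o['ft_force'],o['torque'])"
```

```text
clock: 9.85
position: [0.56, -0.2059, 0.1527]
ee_rot: [0.805, 0.593, 0.0, 0.0]
ft_force: [-0.1, -0.1, -0.4]
grip_width: 0.249
grasp_force: 0.0
clock: 10.35
position: [0.5599, -0.2056, 0.1522]
ee_rot: [0.805, 0.593, -0.0, -0.0]
ft_force: [-2.8, 1.2, 4.4]
grip_width: 0.125
grasp_force: 78.0
cur yaw deg -17.22 pos [ 0.5599 -0.2056  0.1522] delta [ 0.0006 -0.0001 -0.0088] rot [-1.000e-04 -0.000e+00  5.669e-01] clock 10.35 q7 0.36
[-2.76844115  1.17240969  4.36778896] [0.14189333 0.55724321 0.0236759 ]
```

```bash

python3 -m inch '[[[0,0,0,0,0,0.05,1],[0,0,0,0,0,0.1,1],[0,0,0,0,0,0.15,1],[0,0,0,0,0,0.2,1],[0,0,0,0,0,0.2,1]]]'
python3 -c "
from h import *
delta([.560,-.205,.161],np.radians(-49.7));o=sensors.get_obs();print(o['ft_force'],o['torque'])"
```

```text
clock: 10.85
position: [0.5601, -0.2053, 0.152]
ee_rot: [0.86, 0.51, 0.0, -0.0]
ft_force: [-1.4, 1.8, 4.9]
grip_width: 0.124
grasp_force: 78.1
cur yaw deg -28.7 pos [ 0.5601 -0.2053  0.152 ] delta [ 0.0002 -0.0002 -0.009 ] rot [-1.000e-04 -2.000e-04  3.665e-01] clock 10.85 q7 0.18
[-1.44057469  1.81843146  4.87430319] [ 0.45502754  0.23495118 -0.03514672]
```

```bash

python3 -m inch '[[[0,0,0,0,0,0.05,1],[0,0,0.0003,0,0,0.1,1],[0,0,0.0006,0,0,0.15,1],[0,0,0.0008,0,0,0.2,1],[0,0,0.0008,0,0,0.2,1]]]'
python3 -c "
from h import *
delta([.560,-.205,.161],np.radians(-49.7));o=sensors.get_obs();print(o['ft_force'],o['torque'])"
```

```text
clock: 11.35
position: [0.56, -0.2052, 0.1512]
ee_rot: [0.907, 0.422, 0.0, -0.0]
ft_force: [-2.4, 2.8, 4.3]
grip_width: 0.122
grasp_force: 78.1
cur yaw deg -40.08 pos [ 0.56   -0.2052  0.1512] delta [ 0.0001 -0.0002 -0.0098] rot [-2.000e-04 -1.000e-04  1.679e-01] clock 11.35 q7 0.01
[-2.38564539  2.83367397  4.29973338] [ 0.51705897  0.36461628 -0.10700809]
```

```bash

python3 -m inch '[[[0,0,0.0003,0,0,0.05,1],[0,0,0.0006,0,0,0.1,1],[0,0,0.0009,0,0,0.15,1],[0,0,0.0012,0,0,0.2,1],[0,0,0.0012,0,0,0.2,1]]]'
python3 -c "
from h import *
delta([.560,-.205,.161],np.radians(-49.7));o=sensors.get_obs();print(o['ft_force'],o['torque'])"
```

```text
clock: 11.85
position: [0.5599, -0.2053, 0.15]
ee_rot: [0.944, 0.329, -0.0, -0.0]
ft_force: [-2.3, 3.3, 5.5]
grip_width: 0.122
grasp_force: 78.2
cur yaw deg -51.52 pos [ 0.5599 -0.2053  0.15  ] delta [ 0.0003 -0.0001 -0.011 ] rot [-0.0006  0.0001 -0.0318] clock 11.85 q7 -0.16
[-2.33089142  3.27871274  5.51919997] [ 0.51991539  0.56915015 -0.02123593]
```

```bash

python3 -m inch '[[[0,0,0.0003,0,0,0.05,1],[0,0,0.0006,0,0,0.1,1],[0,0,0.0008,0,0,0.15,1],[0,0,0.0008,0,0,0.2,1],[0,0,0.0008,0,0,0.2,1]]]'
python3 -c "
from h import *
delta([.560,-.205,.161],np.radians(-49.7));o=sensors.get_obs();print(o['ft_force'],o['torque'])"
```

```text
clock: 12.35
position: [0.5597, -0.2053, 0.1494]
ee_rot: [0.972, 0.234, -0.0, -0.0]
ft_force: [-3.0, 3.9, 8.5]
grip_width: 0.128
grasp_force: 78.7
cur yaw deg -62.99 pos [ 0.5597 -0.2053  0.1494] delta [ 0.0004 -0.0002 -0.0116] rot [-0.0008  0.0003 -0.232 ] clock 12.35 q7 -0.33
[-3.02281892  3.86905596  8.45392468] [ 0.69170873  0.91833761 -0.06997178]
```

```bash

python3 -m inch '[[[0,0,0,0,0,0.04,1],[0,0,0,0,0,0.08,1],[0,0,0,0,0,0.12,1],[0,0,0,0,0,0.12,1]]]'
python3 -c "
from h import *
delta([.560,-.205,.161],np.radians(-49.7));o=sensors.get_obs();print(o['ft_force'],o['torque'])"
```

```text
clock: 12.75
position: [0.5596, -0.2054, 0.1494]
ee_rot: [0.985, 0.175, -0.0, -0.0]
ft_force: [-4.6, 3.0, 7.4]
grip_width: 0.123
grasp_force: 78.7
cur yaw deg -69.85 pos [ 0.5596 -0.2054  0.1494] delta [ 0.0005 -0.0003 -0.0116] rot [-0.0009  0.0004 -0.3517] clock 12.75 q7 -0.44
[-4.56714266  3.0257517   7.42305036] [ 0.6556558   0.94976213 -0.05013599]
```

```bash

python3 -m inch '[[[0,0,0,0,0,0.03,1],[0,0,0,0,0,0.06,1],[0,0,0,0,0,0.09,1],[0,0,0,0,0,0.09,1]]]'
python3 -c "
from h import *
delta([.560,-.205,.161],np.radians(-49.7));o=sensors.get_obs();print(o['ft_force'],o['torque'])"
```

```text
clock: 13.15
position: [0.5594, -0.2051, 0.1493]
ee_rot: [0.991, 0.131, -0.001, -0.001]
ft_force: [-6.0, 4.8, 9.2]
grip_width: 0.123
grasp_force: 79.2
cur yaw deg -74.93 pos [ 0.5594 -0.2051  0.1493] delta [ 0.0006  0.0001 -0.0117] rot [-0.0019  0.0009 -0.4403] clock 13.15 q7 -0.52
[-5.95750106  4.81035322  9.23046771] [0.99326896 1.44560499 0.56750513]
```

Moment about the axis is 0.57 N m after 58° of turn, so it is home. Releasing and lifting.

```bash

python3 -m inch '[[[0,0,0,0,0,0,0.5],[0,0,0,0,0,0,0.2],[0,0,0,0,0,0,0],[0,0,0,0,0,0,0],[0,0,-0.02,0,0,0,0],[0,0,-0.05,0,0,0,0],[0,0,-0.08,0,0,0,0],[0,0,-0.08,0,0,0,0]]]'
python3 - <<'E'
from h import *
s=sensors.get_obs();im=imaging.camera('wrist')
print([(r['pixel'],round(r['conf'],2)) for r in spotter.look_for('switch_tip','wrist')])
delta([.56,-.205,.23]); print(s['ft_force'])
for px in [r['pixel'] for r in spotter.look_for('switch_tip','wrist')][:2]: print(watz(s,px,.11))
cv2.imwrite('pics/w3.png',cv2.resize(np.clip(im*1.8,0,255).astype('uint8'),(768,576)))
E
```

```text
clock: 13.95
position: [0.5612, -0.2072, 0.2345]
ee_rot: [0.992, 0.13, 0.003, 0.001]
ft_force: [-0.1, 0.1, -0.1]
grip_width: 0.498
grasp_force: 0.0
[([250.4, 307.5], 0.83)]
cur yaw deg -75.08 pos [ 0.5602 -0.2059  0.2307] delta [-0.     -0.0009  0.0007] rot [ 0.0005 -0.002   0.    ] clock 14.05 q7 -0.59
[-0.14265726  0.10712946 -0.1048577 ]
[ 0.45451851 -0.2362752   0.11      ]
```

View pics/w3.png

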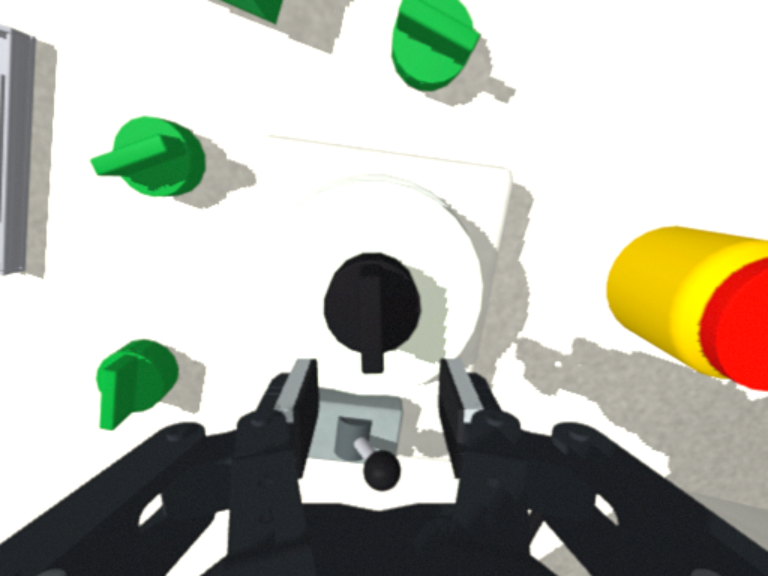

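The knob stands upright on the neck and is released (at (372,302), bar in line with the tool). The ball is at (381,470), still off. Next: closed fingers on the ball's -y side, then a push towards +y.

```bash
python3 -c "
from h import *
delta([.453,-.283,.20],np.radians(-83.5))"
```

```text
cur yaw deg -75.07 pos [ 0.5599 -0.2055  0.2297] delta [-0.1233  0.0473  0.0296] rot [-0.0002 -0.0007  0.1471] clock 14.1 q7 -0.59
```

```bash

python3 -m inch '[[[-0.04,0.016,0,0,0,0.147,1],[-0.08,0.03,0.01,0,0,0.147,1],[-0.123,0.047,0.02,0,0,0.147,1],[-0.123,0.047,0.03,0,0,0.147,1],[-0.123,0.047,0.03,0,0,0.147,1],[-0.123,0.047,0.03,0,0,0.147,1]]]' 20
python3 -c "
from h import *
delta([.453,-.283,.119],np.radians(-83.5))"
```

```text
clock: 14.7
position: [0.4538, -0.2818, 0.1991]
ee_rot: [0.998, 0.057, -0.0, -0.0]
ft_force: [0.5, 0.4, 0.3]
grip_width: -0.003
grasp_force: 0.0
cur yaw deg -83.44 pos [ 0.4538 -0.2818  0.1991] delta [-0.0008  0.0011  0.0801] rot [-0.0003  0.0007  0.0011] clock 14.7 q7 -0.63
```

```bash

python3 -m inch '[[[-0.001,0.001,0.03,0,0,0,1],[-0.001,0.001,0.06,0,0,0,1],[-0.001,0.001,0.08,0,0,0,1],[-0.001,0.001,0.08,0,0,0,1]]]'
python3 -m inch '[[[0,-0.01,0,0,0,0,1],[0,-0.02,0,0,0,0,1],[0,-0.028,0,0,0,0,1],[0,-0.034,0,0,0,0,1],[0,-0.04,0,0,0,0,1],[0,-0.046,0,0,0,0,1],[0,-0.05,0,0,0,0,1],[0,-0.05,0,0,0,0,1]]]'
python3 - <<'E'
from h import *
s=sensors.get_obs();im=imaging.camera('wrist')
delta([.453,-.283,.119]); print(s['ft_force'])
cv2.imwrite('pics/w4.png',cv2.resize(np.clip(im*1.8,0,255).astype('uint8'),(768,576)))
E
```

```text
clock: 15.1
position: [0.452, -0.2823, 0.1172]
ee_rot: [0.998, 0.058, -0.002, -0.0]
ft_force: [0.4, -1.0, 0.1]
grip_width: 0.002
grasp_force: 0.0
clock: 15.9
position: [0.4467, -0.233, 0.1191]
ee_rot: [0.998, 0.057, -0.0, -0.001]
ft_force: [-0.7, 0.2, -0.1]
grip_width: -0.0
grasp_force: 0.0
cur yaw deg -83.45 pos [ 0.4466 -0.2332  0.119 ] delta [ 0.0007  0.0502 -0.    ] rot [-0.0011  0.0003  0.    ] clock 15.95 q7 -0.66
[-0.70475869  0.17793754 -0.06610088]
```

View pics/w4.png

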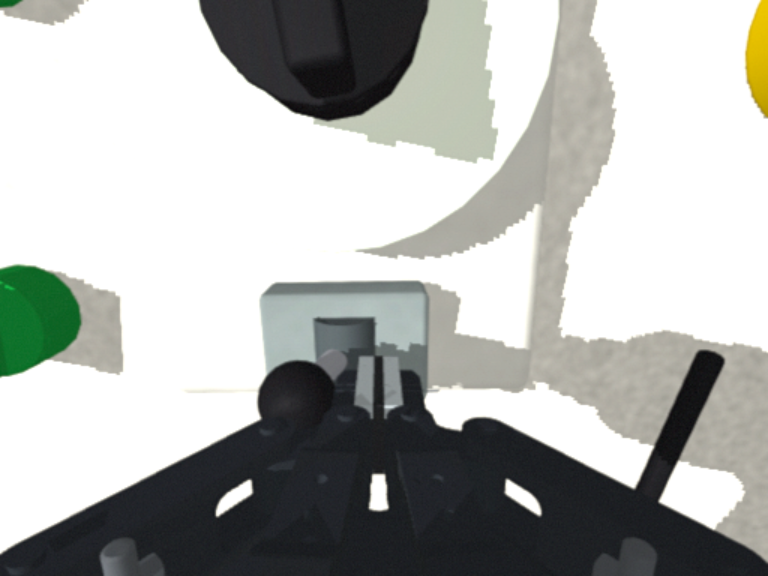

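The ball is being pushed towards +y, now at (297,398). Continuing in small steps until the force shows the end of travel.

```bash

python3 -m inch '[[[0,-0.003,0,0,0,0,1],[0,-0.006,0,0,0,0,1],[0,-0.009,0,0,0,0,1],[0,-0.009,0,0,0,0,1]]]'
python3 -m inch '[[[0,-0.002,0,0,0,0,1],[0,-0.004,0,0,0,0,1],[0,-0.004,0,0,0,0,1]]]'
```

```text
clock: 16.35
position: [0.4454, -0.2246, 0.1191]
ee_rot: [0.998, 0.057, -0.0, -0.0]
ft_force: [-0.8, -0.4, 0.0]
grip_width: 0.001
grasp_force: 0.2
clock: 16.65
position: [0.4452, -0.223, 0.1195]
ee_rot: [0.998, 0.056, 0.001, 0.002]
ft_force: [2.3, -9.7, -5.6]
grip_width: -0.002
grasp_force: 4.7
```

Reached the end stop at about 10 N. Backing off, lifting and checking.

```bash

python3 -m inch '[[[0,0.01,0,0,0,0,1],[0,0.03,0,0,0,0,1],[0,0.04,-0.03,0,0,0,1],[0,0.04,-0.08,0,0,0,1],[0,0.04,-0.12,0,0,0,1],[0.02,0.04,-0.14,0,0,0,1],[0.02,0.04,-0.14,0,0,0,1],[0.02,0.04,-0.14,0,0,0,1]]]'
python3 - <<'E'
from h import *
s=sensors.get_obs();im=imaging.camera('wrist')
t=imaging.camera('top')[145:255,265:375];sc=imaging.camera('scene')[130:210,170:260]
for c in('top','scene','wrist'): print(c,[(np.round(r['pixel']),round(r['conf'],2)) for r in spotter.look_for('switch_tip',c)][:2])
o=np.array([.560,-.2053,0])
R=Ro.from_euler('z',6.5,degrees=True).as_matrix()
for y in(.022,-.022):
  X=o+R@[-.115,y,.11];print(X,proj('top',X),proj('scene',X),wproj(s,X))
f=lambda i:cv2.resize(i,(400,400),interpolation=cv2.INTER_CUBIC)
cv2.imwrite('pics/fin.png',np.clip(np.hstack([f(im[:,64:448]),np.vstack([cv2.resize(t,(300,200)),cv2.resize(sc,(300,200))])])*1.5,0,255).astype('uint8'))
print(s['clock'],s['ft_force'])
E
```

```text
clock: 17.45
position: [0.4695, -0.2584, 0.2589]
ee_rot: [0.998, 0.057, -0.0, -0.0]
ft_force: [-0.9, -0.6, -0.5]
grip_width: -0.003
grasp_force: 0.0
top []
scene []
wrist [(array([187., 207.]), 0.86)]
[ 0.44324877 -0.19645979  0.11      ] [319.40845279 222.44416914] [233.73612534 152.36748844] [185.21187173 211.85354293]
[ 0.44822971 -0.24017695  0.11      ] [334.79371113 220.78953374] [225.28876474 148.17389972] [229.65231235 211.89694993]
17.45 [-0.87624805 -0.62229828 -0.52221677]
```

View pics/fin.png

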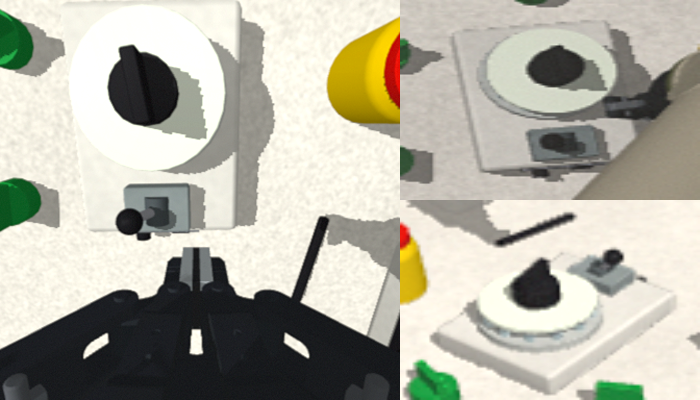

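The ball now sits at wrist pixel (187,207), which matches the predicted "on" position of (185,212). The knob stands upright at home, nothing is touching the robot, and the other things look undisturbed in these crops.

```bash
python3 -c "
from workcell import order
print(order.hand_in())"
```

```text
the job is handed in; nothing more can be done
None
```

The job is handed in (no verdict came back): the knob dropped over the thread start after about 33° counter-clockwise, was turned 58° clockwise until it read home at 0.57 N m, and was released; the switch was then flipped on and the camera confirmed it, though the disc's depth itself was not measured.

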